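# Set out the games shelf

## Task

Set the shelf out for games night: lay the blue tile flat in the middle of the white coaster, the red tile centred on top of the blue one, and the glass die centred on top of the red tile. Stand the bell midway between the coaster and the cribbage box, and the brass peg upright midway between the tile rack and the cribbage box, each on the straight line between the two. Leave the dark steel peg and the mug where they are.

Things in the scene. Friction and masses are not known exactly. Their poses are not given: they have to be found in the camera images.
- blue_tile_mid (a point): The blue plastic game tile, a plain loose slab 40 x 40 x 16 mm with rounded edges, lying flat; the point is its centre, 8 mm above its underside. x and y run along its sides, z up.
- red_tile_mid (a point): The red plastic game tile, a plain loose slab 40 x 40 x 16 mm with rounded edges, lying flat; the point is its centre, 8 mm above its underside. x and y run along its sides, z up.
- glass_die_mid (a point): The green glass die with white pips, a loose 30 mm cube; the point is its centre, 15 mm above its underside. x and y run square to its sides, z up.
- bell_mid (a point): The small steel lever bell, loose: a black round foot 56 mm across and 8 mm high, on it a steel dome 50 mm across with upright sides from 8 to 28 mm above the shelf, closing to an 8 mm button whose top is at 47 mm. A thin lever sticks out from the foot along the bell's own -x, ending 49 mm from the axis and 16 mm high. The point is on the bell's axis, 22 mm above its underside; fingers closing along its y clear the lever. z up.
- brass_peg_mid (a point): The brass (golden) peg, a loose turned metal peg 54 mm tall standing upright: round foot 28 mm across and 6 mm high, straight shank 16 mm across from 10 to 42 mm, head 20 mm across above 46 mm. The point is on its axis, 27 mm above its underside. z up.
- coaster: The white silicone coaster, a round flat disc 90 mm across and 8 mm thick that sticks to the shelf and does not move. Origin: centre of its underside, on the shelf; z up. It lies at one side of the cribbage box, 210 to 220 mm between centres, on the line through the box's centre along the box's y axis; the side changes from start to start.
- cribbage_box: The cribbage box, shut, fixed on the shelf: dark wood with a light wooden hinged lid with peg holes, 120 mm along x, 100 mm along y, 45 mm high. Origin: centre of its underside, on the shelf; its x axis points roughly away from the robot, y to the robot's left, z up.
- tile_rack: The green slotted plastic tile rack with a few white tiles in its slots, fixed: 110 mm along x, 90 mm along y, up to 36 mm high. Origin: centre of its underside, on the shelf; axes parallel to the box's. It lies on the other side of the box from the coaster, 210 to 220 mm between centres, on the same line along the box's y.
- steel_peg_mid (a point): The dark steel peg behind the box (on the side away from the robot), same shape as the brass peg, loose, standing upright. Not part of the job. The point is on its axis, 27 mm above its underside.
- mug_mid (a point): A blue mug, loose, 80 mm across and 90 mm high, handle to its +y, standing at the robot's left. Not part of the job. The point is on its axis, 45 mm above its underside.
There are look-alikes about, which are no part of the job. What is meant by the cribbage_box is not pink or purple, and is the smaller of those in its own colour.

How it is judged:
At the end, for the whole second after the job is handed in: Blue tile flat on the coaster, red on blue, die on red, each centred within 12 mm; bell (coaster-box) and brass peg (rack-box) upright on the shelf, 90 to 126 mm from both centres, within 15 mm of the box's y axis; all at rest; steel peg and mug moved under 15 mm (horizontal distance between blue_tile_mid and coaster below 0.012 m and z of blue_tile_mid in the frame of coaster between 0.013 and 0.019 m and horizontal distance between red_tile_mid and blue_tile_mid below 0.012 m and z of red_tile_mid in the frame of coaster between 0.029 and 0.035 m and horizontal distance between glass_die_mid and red_tile_mid below 0.012 m and z of glass_die_mid in the frame of coaster between 0.052 and 0.058 m and horizontal distance between bell_mid and cribbage_box between 0.09 and 0.126 m and horizontal distance between bell_mid and coaster between 0.09 and 0.126 m and x of bell_mid in the frame of cribbage_box between -0.015 and 0.015 m and height (world z) of bell_mid between 0.018 and 0.026 m and horizontal distance between brass_peg_mid and cribbage_box between 0.09 and 0.126 m and horizontal distance between brass_peg_mid and tile_rack between 0.09 and 0.126 m and x of brass_peg_mid in the frame of cribbage_box between -0.015 and 0.015 m and height (world z) of brass_peg_mid between 0.023 and 0.031 m and angle between each of blue_tile_mid, red_tile_mid, bell_mid, brass_peg_mid's own z axis and vertical below 0.1 rad and linear speed of each of blue_tile, red_tile, glass_die, bell, brass_peg below 0.01 m/s and angular speed of each of blue_tile, red_tile, glass_die, bell, brass_peg below 0.1 rad/s); the robot touches nothing.
It fails at once if the dark steel peg is shifted or knocked over (distance of steel_peg_mid from where it was at the start of the episode above 0.015 m).
It fails at once if the mug is shifted or knocked over (distance of mug_mid from where it was at the start of the episode above 0.015 m).
It also fails if it takes over 128 s, if anything falls off the work surface, if the arm or the gripper's body presses on something with over 40 N, if the wrist force passes 120 N, or if a joint passes its speed limit or range.

## Robot

A 6-joint arm with a two-finger parallel gripper is mounted at the origin on the work surface. World frame = base frame: x ahead of the robot, y to its left, z up, the work surface at z = 0. Lengths are in m, angles in rad, forces in N, time in s.
With the tool pointing down it reaches from about 0.4 to 0.925 m from the base axis. Payload 3.4 kg.
Tool frame: the origin (TCP) lies midway between the tips of the shut fingers; the grasp point (between the pads) lies 19 mm behind it; z points along the fingers, y is the line along which they close (so a half turn about z gives the same grasp; the last joint's range is limited). The gripper opens to 85 mm and grips with 20 to 120 N. Pads are 22 mm wide; open, the fingers measure 114 mm over their backs; the gripper's body (76 mm by 85 mm) begins 54 mm behind the grasp point. The pads swing forward as they close: fully open they stand 13 mm farther back than shut.
Start: joints at [1.23, 0.307, 1.506, -0, 1.328, -0.073], TCP at [0.152, 0.555, 0.231] pointing down, gripper open.
Joint ranges: [-3.12, 3.12], [-1.05, 2.28], [0.14, 2.33], [-1.42, 4.57], [0.1, 2.73], [-2.68, 2.68]. Speed limits (rad/s): [2.57, 2.57, 3.14, 3.14, 3.14, 3.14].

## Interface

Orientations are given as a unit quaternion [x, y, z, w].
In Python, from bench import * gives the robot as it stands. The module is installed in compiled form; this text tells all that it offers.
- The arm moves only by the tool carry_out, never from a script. Its argument "moves" is a list of rows, each an object of numbers: "dx", "dy", "dz": the shift along the tool's x, y, z in m; "yaw": the turn about the tool's z in degrees; "fingers": the closure, from 0 (fully open) to 1 (shut). In form: [{"dx": .., "dy": .., "dz": .., "yaw": .., "fingers": ..}, ...]. A call has 1 to 5 rows; each row is the pose to reach, as a shift and turn from the pose commanded when the call began, along the tool's axes at that moment; what a row does not reach only later rows make up. A row lasts 1/10 s, in which the tool goes at most 50 mm and 8.59 degrees, less where a joint would pass 70% of its speed; a pose out of reach is approached as far as the arm can. A call with a gripper value outside its range is refused whole. The fingers move at their own pace and stop on an object; "squeeze" is the grip in N (left out, the last holds). Time passes only in rows, so rows that repeat a pose let the fingers close. It gives the time, the measured TCP pose, the force, the opening and the grip force at its end, in the units of the state.
- get_obs(): the state, without advancing time (a new reading comes with each control period).
- camera(name): name is "side" or "top"; returns (picture, depth): 400x640x3 uint8, red, green, blue; 400x640 float32, m along the optical axis (not along the pixel's ray), 0 where there is no reading.
- calibration(name): a dict with "fx", "fy", "cx", "cy" (pixels), "cam_to_world" (4x4, takes a point from camera to world coordinates). Camera axes: x right, y down, z forward; pixel columns grow to the right and rows downward; lengths in m; the calibration is good to about 2 mm. A picture is of the moment at which its call begins. calibration takes no time and is no camera call.
- finish_job(): hands the job in; it is judged then, once.
The state is a dict: "time": time; "q": joint angles; "qvel": joint speeds; "tau": joint torques, N m; "ee_pos": TCP position; "orientation": TCP orientation; "force": force on the tool from outside, world axes, zero at the start; "wrist_torque": the same for the moment, N m; "opening": finger opening in m; "gripper_force": force on a finger pad.
Only numpy, scipy, OpenCV 4.12 (cv2) and the standard library are available. Lean on these libraries where they do the work, as an engineer would, in place of code of your own. Each camera call takes 0.05 s, during which the arm holds its last target. There are 200 camera calls.

## Working session

There is one attempt and no reset: what is moved stays moved. The work goes in short steps, Python scripts to look and compute and a tool call to move; the robot and the scene stay as the last step left them, time stands still between calls to the robot, and variables do not carry over. Pictures are saved under pics/ and viewed, at most 14 in all, crops included, and the job is handed in when it is done.

Besides the shell and the picture viewer there is one more tool, called after "Emit:" in YAML: its name, and indented under it one key for each argument. carry_out: Moves the arm, as the interface text tells. Its arguments: {"type":"object","properties":{"moves":{"type":"array"},"squeeze":{"type":"number"}},"required":["moves"]}

```bash
mkdir -p pics; cat > h.py <<'E'
from bench import *
import numpy as np, cv2
def ray(n,u,v,z):
    c=calibration(n);M=np.array(c["cam_to_world"])
    d=M[:3,:3]@np.array([(u-c["cx"])/c["fx"],(v-c["cy"])/c["fy"],1]);o=M[:3,3]
    return o+d*(z-o[2])/d[2]
def cloud(n,D):
    c=calibration(n);M=np.array(c["cam_to_world"]);v,u=np.mgrid[:400,:640]
    P=np.stack([(u-c["cx"])/c["fx"]*D,(v-c["cy"])/c["fy"]*D,D],-1)
    return P@M[:3,:3].T+M[:3,3]
E
python3 - <<'E'
from h import *
for n in("top","side"):
    p,d=camera(n);cv2.imwrite(f"pics/{n}0.png",p[:,:,::-1]);np.save(f"pics/{n}0.npy",d)
    print(n,np.array(calibration(n)["cam_to_world"]).round(3).tolist(),calibration(n)["fx"])
o=get_obs();print(o["time"],o["ee_pos"],o["orientation"],o["opening"])
E
```

```text
top [[0.021, -0.996, 0.087, 0.369], [-1.0, -0.021, 0.002, 0.002], [-0.0, -0.088, -0.996, 1.162], [0.0, 0.0, 0.0, 1.0]] 378.23984916054354
side [[0.819, -0.309, 0.483, -0.006], [-0.573, -0.471, 0.671, -0.673], [0.02, -0.826, -0.563, 0.636], [0.0, 0.0, 0.0, 1.0]] 379.360745434327
0.1 [0.15142027 0.55404415 0.23045383] [ 1.33012168e-01  9.91113949e-01 -9.32732118e-04 -1.84940927e-04] 0.08531367824065778
```

View pics/top0.png

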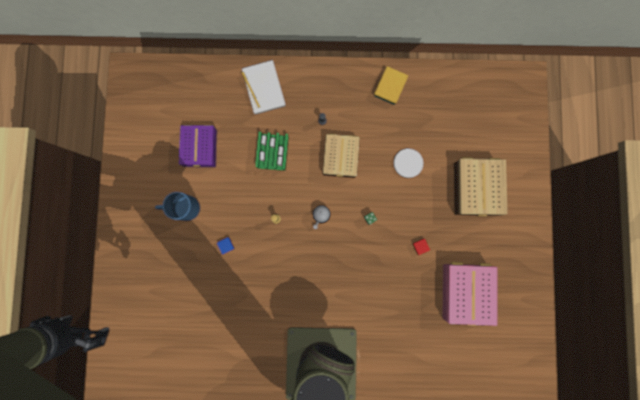

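View pics/side0.png

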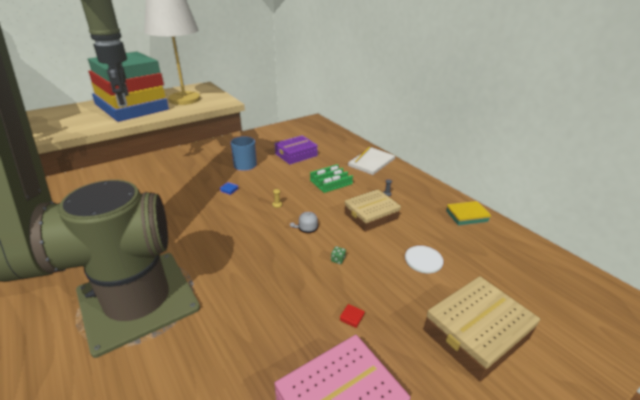

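The box candidates in the top view are tan small (341,156), tan large (482,187), purple (198,146) and pink (471,295). The one meant is the small tan box at (341,156): it isn't pink or purple, it's the smaller of the two tan boxes, and it lies between the rack (272,151) and the coaster (408,163). I'll confirm it in a crop and measure everything.

```bash
cat >> h.py <<'E'
SEED={"blue":((225,245),.008),"red":((421,246),.008),"coaster":((408,163),.004),"box":((341,156),.0225),"rack":((272,151),.016),"die":((370,217),.015),"bell":((321,214),.018),"brass":((276,219),.027)}
def hsvmask(p,k):
    h=cv2.cvtColor(p,cv2.COLOR_RGB2HSV).astype(int);H,S,V=h[...,0],h[...,1],h[...,2]
    m={"blue":(abs(H-115)<13)&(S>140)&(V>60),"red":((H<6)|(H>172))&(S>170)&(V>90),"coaster":(S<60)&(V>150),
     "box":(H>=13)&(H<=28)&(S<140)&(V>150),"rack":(H>45)&(H<90)&(S>90),"die":(H>40)&(H<95)&(S>50),
     "bell":(S<70)|((H>90)&(H<130)),"brass":(H>=18)&(H<=32)&(S>110)&(V>110)}[k]
    return m.astype(np.uint8)*255
def blob(n,p,k,uv,win=34):
    m=hsvmask(p,k);w=np.zeros_like(m);u,v=map(int,uv);w[max(v-win,0):v+win,max(u-win,0):u+win]=255
    m=cv2.morphologyEx(m&w,cv2.MORPH_CLOSE,np.ones((5,5)))
    cs,_=cv2.findContours(m,cv2.RETR_EXTERNAL,cv2.CHAIN_APPROX_NONE)
    c=max(cs,key=cv2.contourArea);M=cv2.moments(c)
    return c,(M["m10"]/M["m00"],M["m01"]/M["m00"])
E
python3 - <<'E'
from h import *
P={n:cv2.imread(f"pics/{n}0.png")[:,:,::-1].copy() for n in("top","side")}
S2={"blue":(230,188),"red":(352,316),"coaster":(424,260),"box":(373,209),"rack":(331,178),"die":(338,255),"bell":(308,222),"brass":(277,198)}
vis=P["top"].copy();vs=P["side"].copy()
for k,(uv,z) in SEED.items():
    for n,s,V in(("top",uv,vis),("side",S2[k],vs)):
        c,m=blob(n,P[n],k,s,34 if k in("box","rack","coaster") else 14)
        cv2.drawContours(V,[c],-1,(255,0,255),1)
        q=np.array([ray(n,a,b,2*z if n=="top" else z)[:2] for a,b in c[:,0]],np.float32)
        print(k,n,np.round(m,1),len(c),"xy",ray(n,*m,z)[:2].round(4),"rect",[np.round(t,3) for t in cv2.minAreaRect(q)] if n=="top" else "")
a=cv2.resize(vis[110:265,185:445],None,fx=3,fy=3);cv2.imwrite("pics/c0.png",a[:,:,::-1])
a=cv2.resize(vs[140:340,215:450],None,fx=3,fy=3);cv2.imwrite("pics/c1.png",a[:,:,::-1])
E
```

```text
blue top [225. 245.] 39 xy [0.3429 0.2971] rect [array([0.343, 0.295]), array([0.036, 0.035]), np.float64(28.862)]
blue side [228.4 188. ] 31 xy [0.3385 0.2987] rect 
red top [420.9 246.2] 41 xy [ 0.352  -0.2973] rect [array([ 0.352, -0.295]), array([0.038, 0.039]), np.float64(22.767)]
red side [351.7 315.3] 60 xy [ 0.3491 -0.2953] rect 
coaster top [408.6 162.7] 81 xy [ 0.6088 -0.2603] rect [array([ 0.607, -0.259]), array([0.088, 0.09 ]), np.float64(1.218)]
coaster side [423.7 258.8] 93 xy [ 0.6057 -0.258 ] rect 
box top [343.7 157.2] 195 xy [ 0.6181 -0.0577] rect [array([ 0.608, -0.075]), array([0.152, 0.143]), np.float64(87.609)]
box side [373.6 196.5] 248 xy [ 6.682e-01 -2.000e-04] rect 
rack top [271.3 151. ] 127 xy [0.634  0.1652] rect [array([0.632, 0.163]), array([0.092, 0.112]), np.float64(86.583)]
rack side [329.7 180.1] 136 xy [0.6211 0.1558] rect 
die top [369.9 218. ] 28 xy [ 0.4339 -0.1409] rect [array([ 0.433, -0.139]), array([0.027, 0.028]), np.float64(34.392)]
die side [337.8 254.9] 42 xy [ 0.4312 -0.139 ] rect 
bell top [320.6 214.6] 60 xy [0.4409 0.0092] rect [array([0.436, 0.008]), array([0.066, 0.048]), np.float64(1.343)]
bell side [307.2 221.9] 66 xy [0.4394 0.0089] rect 
brass top [275.4 218.5] 26 xy [0.4257 0.1446] rect [array([0.424, 0.141]), array([0.026, 0.026]), np.float64(1.781)]
brass side [276.4 198.6] 49 xy [0.4198 0.1409] rect
```

View pics/c0.png

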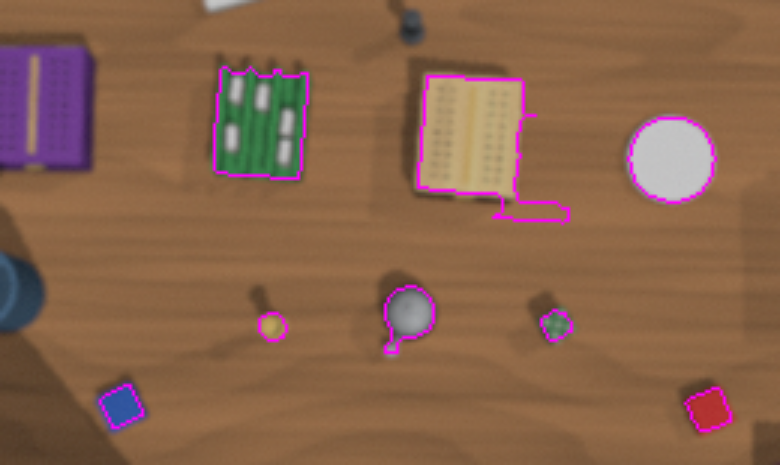

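View pics/c1.png

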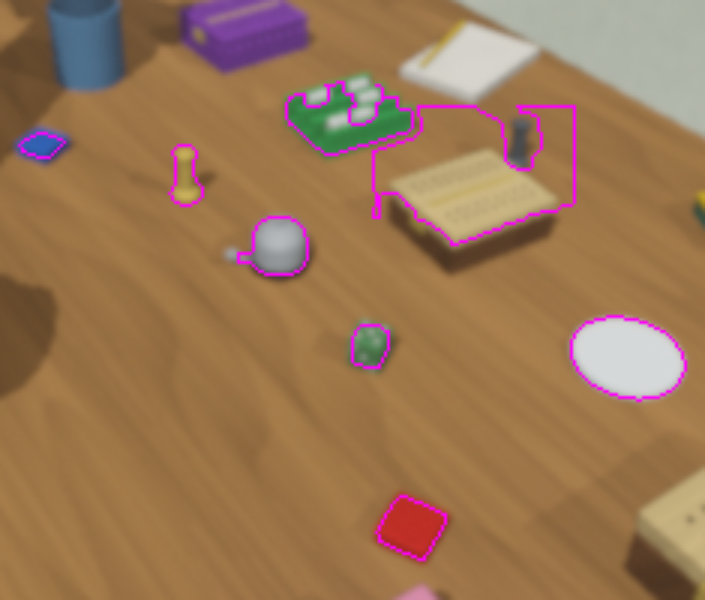

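The crop confirms it: the small light-tan lidded box with dark sides sits between the green rack and the white coaster. In the crops, tiles, die, bell (lever toward the robot and to the left) and brass peg are all clearly outlined. Next I'll compute the box centre and targets, plus a helper that works out the moves.

```bash
cat >> h.py <<'E'
def go(x,y,z,ang,o=None):
    """shift in tool axes to reach world x,y,z with closing axis at angle ang (deg, mod 180)"""
    from scipy.spatial.transform import Rotation as R
    o=o or get_obs();r=R.from_quat(o["orientation"]);M=r.as_matrix()
    d=M.T@(np.array([x,y,z])-o["ee_pos"]);a=np.degrees(np.arctan2(M[1,1],M[0,1]))
    yaw=-((ang-a+90)%180-90)
    return d.round(4),round(yaw,1),o["q"].round(2)
E
python3 - <<'E'
from h import *
f=lambda u,v:(u/3+185,v/3+110)
c=[ray("top",*f(*p),.045)[:2] for p in((425,75),(524,79.5),(517.5,196),(418,188.5))]
print(np.round(c,4).tolist(),np.mean(c,0).round(4))
r=[ray("top",*f(*p),z)[:2] for p,z in(((219,70),.03),((308,73),.03),((302,179),.02),((213,174),.02))];print(np.round(r,4).tolist(),np.mean(r,0).round(4))
print("bell",ray("top",*f(410,312),.025),"lever",ray("top",*f(392,348),.014),"steel",ray("top",*f(412,22),.045))
p=cv2.imread("pics/side0.png")[:,:,::-1]
print("side box top corners",[ray("side",u/3+215,v/3+140,.045)[:2].round(3).tolist() for u,v in((490,150),(558,204),(452,243),(386,192))])
print(go(.342,.2975,.10,28.9))
E
```

```text
[[0.6798, -0.0042], [0.6773, -0.1037], [0.5589, -0.0987], [0.5644, 0.0005]] [ 0.6201 -0.0515]
[[0.6848, 0.2056], [0.6836, 0.1149], [0.576, 0.1188], [0.5793, 0.2096]] [0.6309 0.1623]
bell [0.442329   0.00585679 0.025     ] lever [0.40620585 0.02329967 0.014     ] steel [0.73412491 0.0100633  0.045     ]
side box top corners [[0.678, -0.006], [0.668, -0.109], [0.549, -0.101], [0.549, -0.008]]
(array([-0.2515, -0.197 ,  0.1308]), np.float64(45.8), array([ 1.23,  0.31,  1.51, -0.  ,  1.33, -0.07]))
```

Emit:
carry_out:
  moves:
    - {"dx": -0.038, "dy": -0.03, "dz": 0, "yaw": 8, "fingers": 0}
    - {"dx": -0.076, "dy": -0.06, "dz": 0, "yaw": 16, "fingers": 0}
    - {"dx": -0.114, "dy": -0.09, "dz": 0.0, "yaw": 24, "fingers": 0}
    - {"dx": -0.152, "dy": -0.12, "dz": 0.0, "yaw": 32, "fingers": 0}
    - {"dx": -0.19, "dy": -0.15, "dz": 0.0, "yaw": 40, "fingers": 0}
  squeeze: 40

```text
time: 0.6
ee_pos: [0.2958, 0.3581, 0.231]
orientation: [0.466, 0.885, -0.0, -0.0]
force: [1.5, 0.3, -0.0]
opening: 0.0854
gripper_force: 0.0
```

```bash
python3 -c "
from h import *
print(go(.342,.2975,.003,28.9),get_obs()['ee_pos'],get_obs()['force'])"
```

```text
(array([-0.076,  0.004,  0.228]), np.float64(5.5), array([ 0.79,  0.15,  1.72, -0.  ,  1.27,  0.19])) [0.29581433 0.35807246 0.23098089] [ 1.52979567  0.2986165  -0.03774791]
```

Emit:
carry_out:
  moves:
    - {"dx": -0.04, "dy": 0.002, "dz": 0.02, "yaw": 5.5, "fingers": 0}
    - {"dx": -0.076, "dy": 0.004, "dz": 0.05, "yaw": 5.5, "fingers": 0}
    - {"dx": -0.076, "dy": 0.004, "dz": 0.1, "yaw": 5.5, "fingers": 0}
    - {"dx": -0.076, "dy": 0.004, "dz": 0.145, "yaw": 5.5, "fingers": 0}
    - {"dx": -0.076, "dy": 0.004, "dz": 0.185, "yaw": 5.5, "fingers": 0}

```text
time: 1.1
ee_pos: [0.3417, 0.2987, 0.0446]
orientation: [0.507, 0.862, -0.0, -0.0]
force: [1.9, 0.1, -0.6]
opening: 0.0852
gripper_force: 0.0
```

Emit:
carry_out:
  moves:
    - {"dx": 0, "dy": 0, "dz": 0.028, "yaw": 0, "fingers": 0}
    - {"dx": 0, "dy": 0, "dz": 0.042, "yaw": 0, "fingers": 0}
    - {"dx": 0, "dy": 0, "dz": 0.042, "yaw": 0, "fingers": 1}
    - {"dx": 0, "dy": 0, "dz": 0.042, "yaw": 0, "fingers": 1}
    - {"dx": 0, "dy": 0, "dz": 0.042, "yaw": 0, "fingers": 1}

```text
time: 1.6
ee_pos: [0.3426, 0.3002, 0.0052]
orientation: [0.506, 0.863, 0.001, 0.0]
force: [-0.5, 0.6, -0.8]
opening: 0.0437
gripper_force: 0.0
```

Emit:
carry_out:
  moves:
    - {"dx": 0, "dy": 0, "dz": 0, "yaw": 0, "fingers": 1}
    - {"dx": 0, "dy": 0, "dz": 0, "yaw": 0, "fingers": 1}
    - {"dx": 0, "dy": 0, "dz": 0, "yaw": 0, "fingers": 1}

```text
time: 1.9
ee_pos: [0.3427, 0.3003, 0.0055]
orientation: [0.506, 0.863, 0.001, 0.001]
force: [0.2, 0.3, 6.8]
opening: 0.0387
gripper_force: 40.9
```

Emit:
carry_out:
  moves:
    - {"dx": 0, "dy": 0, "dz": -0.02, "yaw": 0, "fingers": 1}
    - {"dx": 0, "dy": 0, "dz": -0.05, "yaw": 0, "fingers": 1}
    - {"dx": 0, "dy": 0, "dz": -0.09, "yaw": 0, "fingers": 1}
    - {"dx": 0, "dy": 0, "dz": -0.13, "yaw": 0, "fingers": 1}
    - {"dx": 0, "dy": 0, "dz": -0.15, "yaw": 0, "fingers": 1}

```text
time: 2.4
ee_pos: [0.3432, 0.3007, 0.158]
orientation: [0.506, 0.863, 0.003, 0.001]
force: [0.9, 0.3, -0.7]
opening: 0.0388
gripper_force: 40.5
```

```bash
python3 -c "
from h import *
print(go(.608,-.2595,.15,-3),get_obs()['opening'])"
```

```text
(array([-0.6182, -0.0424,  0.0073]), np.float64(32.2), array([ 0.63,  0.21,  1.85, -0.  ,  1.07,  0.12])) 0.038758158019907764
```

Emit:
carry_out:
  moves:
    - {"dx": -0.04, "dy": -0.003, "dz": 0, "yaw": 0, "fingers": 1}
    - {"dx": -0.085, "dy": -0.006, "dz": 0, "yaw": 0, "fingers": 1}
    - {"dx": -0.13, "dy": -0.009, "dz": 0, "yaw": 0, "fingers": 1}
    - {"dx": -0.175, "dy": -0.012, "dz": 0, "yaw": 0, "fingers": 1}
    - {"dx": -0.22, "dy": -0.015, "dz": 0, "yaw": 0, "fingers": 1}

```text
time: 2.9
ee_pos: [0.4366, 0.0988, 0.1549]
orientation: [0.506, 0.863, 0.0, 0.0]
force: [1.1, -0.5, -0.3]
opening: 0.0384
gripper_force: 40.5
```

Emit:
carry_out:
  moves:
    - {"dx": -0.045, "dy": -0.003, "dz": 0, "yaw": 6.4, "fingers": 1}
    - {"dx": -0.09, "dy": -0.006, "dz": 0, "yaw": 12.8, "fingers": 1}
    - {"dx": -0.135, "dy": -0.009, "dz": 0, "yaw": 19.2, "fingers": 1}
    - {"dx": -0.18, "dy": -0.012, "dz": 0, "yaw": 25.6, "fingers": 1}
    - {"dx": -0.22, "dy": -0.015, "dz": 0, "yaw": 32.2, "fingers": 1}

```text
time: 3.4
ee_pos: [0.5312, -0.1012, 0.1548]
orientation: [0.727, 0.686, 0.0, 0.001]
force: [0.1, 0.4, 0.5]
opening: 0.0387
gripper_force: 40.5
```

```bash
python3 -c "
from h import *
print(go(.608,-.2595,.15,-3),get_obs()['opening'],get_obs()['ee_pos'])"
```

```text
(array([-0.1536,  0.0858,  0.0049]), np.float64(-0.3), array([-0.27,  0.33,  1.69, -0.  ,  1.12, -0.21])) 0.038735414124146966 [ 0.53116538 -0.10122479  0.15476855]
```

Emit:
carry_out:
  moves:
    - {"dx": -0.043, "dy": 0.024, "dz": 0, "yaw": 0, "fingers": 1}
    - {"dx": -0.086, "dy": 0.048, "dz": 0, "yaw": 0, "fingers": 1}
    - {"dx": -0.125, "dy": 0.07, "dz": 0.01, "yaw": 0, "fingers": 1}
    - {"dx": -0.154, "dy": 0.086, "dz": 0.05, "yaw": 0, "fingers": 1}
    - {"dx": -0.154, "dy": 0.086, "dz": 0.08, "yaw": 0, "fingers": 1}

```text
time: 3.9
ee_pos: [0.6113, -0.2625, 0.0741]
orientation: [0.726, 0.687, 0.001, 0.003]
force: [-0.8, 0.1, -0.5]
opening: 0.0389
gripper_force: 40.5
```

Emit:
carry_out:
  moves:
    - {"dx": 0, "dy": 0, "dz": 0.02, "yaw": 0, "fingers": 1}
    - {"dx": 0, "dy": 0, "dz": 0.035, "yaw": 0, "fingers": 1}
    - {"dx": 0, "dy": 0, "dz": 0.035, "yaw": 0, "fingers": 1}

```text
time: 4.2
ee_pos: [0.6066, -0.2564, 0.0372]
orientation: [0.725, 0.688, -0.001, -0.002]
force: [-0.0, 0.2, -0.1]
opening: 0.0387
gripper_force: 40.5
```

```bash
python3 - <<'E'
from h import *
print(go(.608,-.2595,.0145,-3),get_obs()['opening'],get_obs()['ee_pos'])
p,d=camera("top")
c,m=blob("top",p,"blue",(408,161),20);print("blue held",m,ray("top",*m,.035))
c,m=blob("top",p,"red",(421,246),14);print("red",ray("top",*m,.008))
E
```

```text
(array([-0.0031,  0.0017,  0.0226]), np.float64(0.0), array([-0.46,  0.6 ,  1.54,  0.  ,  1.01, -0.41])) 0.03867270681410026 [ 0.60660296 -0.25635424  0.03715719]Traceback (most recent call last):
  File "<stdin>", line 4, in <module>
  File "h.py", line 22, in blob
    c=max(cs,key=cv2.contourArea);M=cv2.moments(c)
ValueError: max() iterable argument is empty
```

Emit:
carry_out:
  moves:
    - {"dx": -0.003, "dy": 0.002, "dz": 0.01, "yaw": 0, "fingers": 1}
    - {"dx": -0.003, "dy": 0.002, "dz": 0.018, "yaw": 0, "fingers": 1}
    - {"dx": -0.003, "dy": 0.002, "dz": 0.0225, "yaw": 0, "fingers": 1}
    - {"dx": -0.003, "dy": 0.002, "dz": 0.0225, "yaw": 0, "fingers": 1}
    - {"dx": -0.003, "dy": 0.002, "dz": 0.0225, "yaw": 0, "fingers": 1}

```text
time: 4.75
ee_pos: [0.6102, -0.2603, 0.0169]
orientation: [0.725, 0.688, -0.0, 0.0]
force: [0.5, 0.1, -0.1]
opening: 0.0387
gripper_force: 40.5
```

Emit:
carry_out:
  moves:
    - {"dx": 0, "dy": 0, "dz": 0.0, "yaw": 0, "fingers": 0.3}
    - {"dx": 0, "dy": 0, "dz": 0.0, "yaw": 0, "fingers": 0.3}
    - {"dx": 0, "dy": 0, "dz": 0.0, "yaw": 0, "fingers": 0.2}
    - {"dx": 0, "dy": 0, "dz": -0.03, "yaw": 0, "fingers": 0.2}
    - {"dx": 0, "dy": 0, "dz": -0.08, "yaw": 0, "fingers": 0}

```text
time: 5.25
ee_pos: [0.6072, -0.2589, 0.0936]
orientation: [0.725, 0.688, -0.002, -0.004]
force: [0.2, -0.7, -0.4]
opening: 0.0811
gripper_force: 0.0
```

```bash
python3 - <<'E'
from h import *
print(go(.351,-.296,.1,22.8),get_obs()['ee_pos'])
E
```

```text
(array([-0.0504, -0.254 , -0.0044]), np.float64(-25.8), array([-0.47,  0.54,  1.48,  0.  ,  1.13, -0.41])) [ 0.60720116 -0.25892126  0.09364457]
```

Emit:
carry_out:
  moves:
    - {"dx": -0.008, "dy": -0.04, "dz": -0.01, "yaw": -5, "fingers": 0}
    - {"dx": -0.017, "dy": -0.088, "dz": -0.01, "yaw": -10, "fingers": 0}
    - {"dx": -0.026, "dy": -0.135, "dz": -0.01, "yaw": -15, "fingers": 0}
    - {"dx": -0.035, "dy": -0.18, "dz": -0.01, "yaw": -20, "fingers": 0}
    - {"dx": -0.043, "dy": -0.22, "dz": -0.01, "yaw": -25.8, "fingers": 0}

```text
time: 5.75
ee_pos: [0.386, -0.2916, 0.1071]
orientation: [0.552, 0.834, -0.0, 0.0]
force: [-0.4, -1.3, -0.0]
opening: 0.0854
gripper_force: 0.0
```

```bash
python3 - <<'E'
from h import *
print(go(.351,-.296,.003,22.8),get_obs()['ee_pos'])
p,d=camera("top")
c,m=blob("top",p,"blue",(408,161),20);print("blue",m,ray("top",*m,.018),len(c))
c,m=blob("top",p,"coaster",(408,163));e=cv2.fitEllipse(c);print("coaster",e,ray("top",*e[0],.008))
cv2.imwrite("pics/t1.png",cv2.resize(p[110:265,185:445],None,fx=3,fy=3)[:,:,::-1])
E
```

```text
(array([ 0.0097, -0.0339,  0.1041]), np.float64(0.3), array([-0.73,  0.32,  1.86, -0.  ,  0.96, -1.14])) [ 0.38600584 -0.2915959   0.10712869]
blue (410.0, 161.0) [ 0.61141568 -0.26156276  0.018     ] 40
coaster ((408.3779296875, 162.5996856689453), (28.163227081298828, 29.219289779663086), 150.4422607421875) [ 0.60841134 -0.25885858  0.008     ]
```

View pics/t1.png

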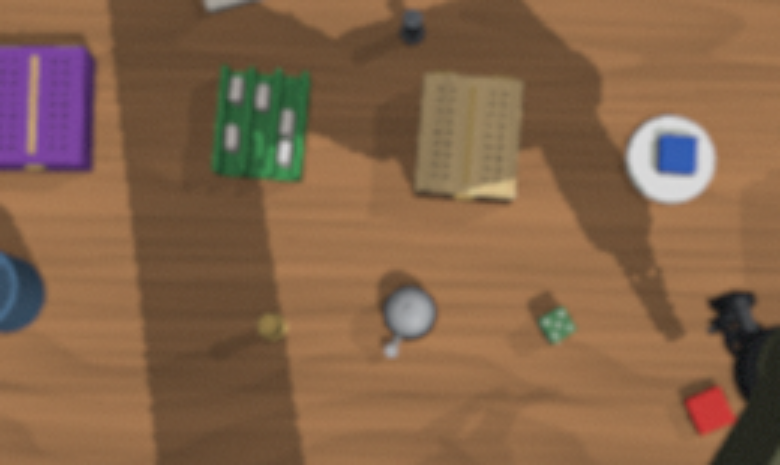

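The blue tile lies flat on the coaster at crop (677,154), against the coaster centre at (671,160), so it's about 4-5 mm off and within tolerance. The red tile at crop (709,410) hasn't moved.

Emit:
carry_out:
  moves:
    - {"dx": 0.01, "dy": -0.034, "dz": 0.01, "yaw": 0, "fingers": 0}
    - {"dx": 0.01, "dy": -0.034, "dz": 0.04, "yaw": 0, "fingers": 0}
    - {"dx": 0.01, "dy": -0.034, "dz": 0.07, "yaw": 0, "fingers": 0}
    - {"dx": 0.01, "dy": -0.034, "dz": 0.092, "yaw": 0, "fingers": 0}
    - {"dx": 0.01, "dy": -0.034, "dz": 0.104, "yaw": 0, "fingers": 0}

```text
time: 6.3
ee_pos: [0.3526, -0.2954, 0.0015]
orientation: [0.554, 0.833, 0.0, -0.001]
force: [-0.4, 0.3, -0.1]
opening: 0.0856
gripper_force: 0.0
```

Emit:
carry_out:
  moves:
    - {"dx": 0, "dy": 0, "dz": 0, "yaw": 0, "fingers": 0.2}
    - {"dx": 0, "dy": 0, "dz": 0, "yaw": 0, "fingers": 1}
    - {"dx": 0, "dy": 0, "dz": 0, "yaw": 0, "fingers": 1}
    - {"dx": 0, "dy": 0, "dz": 0, "yaw": 0, "fingers": 1}
    - {"dx": 0, "dy": 0, "dz": 0, "yaw": 0, "fingers": 1}

```text
time: 6.8
ee_pos: [0.3538, -0.2965, 0.0039]
orientation: [0.553, 0.833, -0.0, 0.001]
force: [-0.6, -0.3, 5.8]
opening: 0.0386
gripper_force: 40.8
```

```bash
python3 - <<'E'
from h import *
print(get_obs()['ee_pos'],get_obs()['opening'],get_obs()['gripper_force'])
p,d=camera("side")
c,m=blob("side",p,"blue",(424,256),20);print("blue",m,ray("side",*m,.016),len(c))
c,m=blob("side",p,"coaster",(424,260));e=cv2.fitEllipse(cv2.convexHull(c));print("coaster",e,ray("side",*e[0],.007))
cv2.imwrite("pics/s1.png",cv2.resize(p[200:360,300:480],None,fx=4,fy=3.7)[:,:,::-1])
E
```

```text
[ 0.35381515 -0.29646048  0.00386731] 0.038556771818155755 40.764543414115906
blue (426.2414174972314, 255.39313399778516) [ 0.60845974 -0.26081176  0.016     ] 41
coaster ((423.96221923828125, 258.96142578125), (26.908199310302734, 38.76358413696289), 105.56779479980469) [ 0.60290701 -0.26059544  0.007     ]
```

View pics/s1.png

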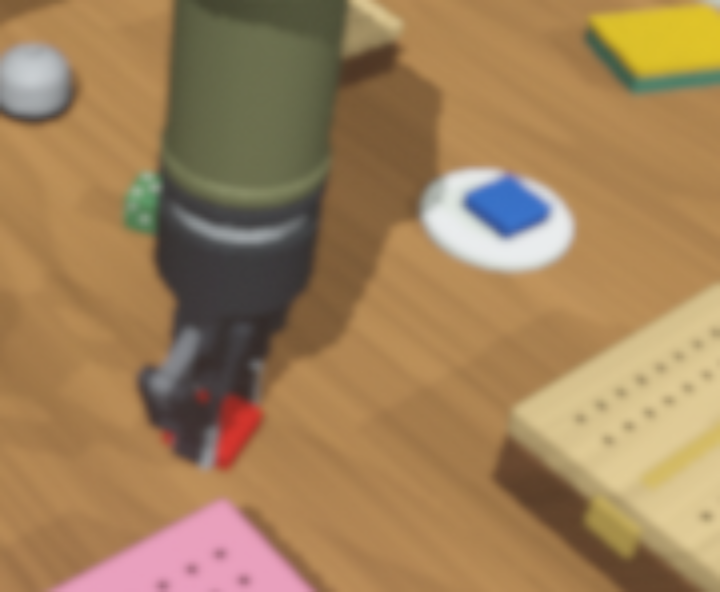

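The side view shows the blue tile flat on the coaster at crop (508,205), with the coaster centre near (498,219). The red tile is gripped at (235,430).

Emit:
carry_out:
  moves:
    - {"dx": 0, "dy": 0, "dz": -0.02, "yaw": 0, "fingers": 1}
    - {"dx": 0, "dy": 0, "dz": -0.05, "yaw": 0, "fingers": 1}
    - {"dx": 0, "dy": 0, "dz": -0.09, "yaw": 0, "fingers": 1}
    - {"dx": 0, "dy": 0, "dz": -0.12, "yaw": 0, "fingers": 1}
    - {"dx": 0, "dy": 0, "dz": -0.12, "yaw": 0, "fingers": 1}

```text
time: 7.35
ee_pos: [0.3554, -0.2981, 0.127]
orientation: [0.553, 0.833, -0.001, 0.005]
force: [0.3, -0.1, -0.1]
opening: 0.0386
gripper_force: 40.5
```

```bash
python3 -c "
from h import *
print(go(.610,-.260,.1,-3),get_obs()['opening'],get_obs()['ee_pos'])"
```

```text
(array([-0.0633,  0.2494,  0.0285]), np.float64(25.8), array([-0.79,  0.26,  1.88, -0.  ,  0.99, -1.19])) 0.03858767368215079 [ 0.35539105 -0.29814319  0.12700426]
```

Emit:
carry_out:
  moves:
    - {"dx": -0.01, "dy": 0.04, "dz": 0, "yaw": 5, "fingers": 1}
    - {"dx": -0.021, "dy": 0.085, "dz": 0, "yaw": 10, "fingers": 1}
    - {"dx": -0.033, "dy": 0.13, "dz": 0, "yaw": 15, "fingers": 1}
    - {"dx": -0.044, "dy": 0.175, "dz": 0, "yaw": 20, "fingers": 1}
    - {"dx": -0.055, "dy": 0.217, "dz": 0, "yaw": 25.8, "fingers": 1}

```text
time: 7.85
ee_pos: [0.5757, -0.2614, 0.1217]
orientation: [0.727, 0.687, -0.0, -0.001]
force: [-0.3, -0.8, -0.4]
opening: 0.0388
gripper_force: 40.5
```

```bash
python3 -c "
from h import *
print(go(.610,-.260,.06,-3),get_obs()['opening'],get_obs()['ee_pos'])"
```

```text
(array([0.0033, 0.0342, 0.0616]), np.float64(-0.2), array([-0.49,  0.48,  1.52, -0.  ,  1.14, -0.44])) 0.03879131401219529 [ 0.57569504 -0.26142207  0.12167644]
```

Emit:
carry_out:
  moves:
    - {"dx": 0.003, "dy": 0.02, "dz": 0, "yaw": 0, "fingers": 1}
    - {"dx": 0.003, "dy": 0.034, "dz": 0.02, "yaw": 0, "fingers": 1}
    - {"dx": 0.003, "dy": 0.034, "dz": 0.05, "yaw": 0, "fingers": 1}
    - {"dx": 0.003, "dy": 0.034, "dz": 0.062, "yaw": 0, "fingers": 1}
    - {"dx": 0.003, "dy": 0.034, "dz": 0.062, "yaw": 0, "fingers": 1}

```text
time: 8.35
ee_pos: [0.6057, -0.2598, 0.0575]
orientation: [0.725, 0.688, -0.001, -0.003]
force: [-0.8, -0.3, 0.5]
opening: 0.0391
gripper_force: 40.5
```

Emit:
carry_out:
  moves:
    - {"dx": 0, "dy": 0, "dz": 0, "yaw": 0, "fingers": 1}
    - {"dx": 0, "dy": 0, "dz": 0, "yaw": 0, "fingers": 1}

```text
time: 8.55
ee_pos: [0.609, -0.2618, 0.0621]
orientation: [0.725, 0.688, 0.0, 0.001]
force: [-0.1, -0.5, 1.0]
opening: 0.0391
gripper_force: 40.5
```

```bash
python3 -c "
from h import *
print(go(.610,-.260,.029,-3),get_obs()['opening'],get_obs()['ee_pos'])"
```

```text
(array([0.0018, 0.0008, 0.0331]), np.float64(-0.0), array([-0.47,  0.58,  1.51, -0.  ,  1.05, -0.42])) 0.03914983178157229 [ 0.60904532 -0.26175034  0.06213965]
```

Emit:
carry_out:
  moves:
    - {"dx": 0.001, "dy": 0.001, "dz": 0.012, "yaw": 0, "fingers": 1}
    - {"dx": 0.001, "dy": 0.001, "dz": 0.024, "yaw": 0, "fingers": 1}
    - {"dx": 0.001, "dy": 0.001, "dz": 0.031, "yaw": 0, "fingers": 1}
    - {"dx": 0.001, "dy": 0.001, "dz": 0.033, "yaw": 0, "fingers": 1}
    - {"dx": 0.001, "dy": 0.001, "dz": 0.033, "yaw": 0, "fingers": 1}

```text
time: 9.05
ee_pos: [0.6089, -0.2599, 0.0279]
orientation: [0.725, 0.688, -0.0, -0.001]
force: [-2.1, 0.4, 5.7]
opening: 0.0388
gripper_force: 41.1
```

Emit:
carry_out:
  moves:
    - {"dx": 0, "dy": 0, "dz": 0.0, "yaw": 0, "fingers": 1}
    - {"dx": 0, "dy": 0, "dz": 0.0, "yaw": 0, "fingers": 1}

```text
time: 9.25
ee_pos: [0.6089, -0.2599, 0.0279]
orientation: [0.725, 0.688, -0.0, -0.001]
force: [-2.3, 0.5, 5.5]
opening: 0.0391
gripper_force: 41.1
```

Contact on the blue tile (5.5 N). Release and retreat.

Emit:
carry_out:
  moves:
    - {"dx": 0, "dy": 0, "dz": -0.001, "yaw": 0, "fingers": 0.4}
    - {"dx": 0, "dy": 0, "dz": -0.001, "yaw": 0, "fingers": 0.3}
    - {"dx": 0, "dy": 0, "dz": -0.001, "yaw": 0, "fingers": 0.3}
    - {"dx": 0, "dy": 0, "dz": -0.03, "yaw": 0, "fingers": 0.2}
    - {"dx": 0, "dy": 0, "dz": -0.07, "yaw": 0, "fingers": 0.2}

```text
time: 9.75
ee_pos: [0.6074, -0.2591, 0.0953]
orientation: [0.725, 0.688, -0.001, -0.003]
force: [1.3, -1.0, -0.4]
opening: 0.0684
gripper_force: 0.0
```

```bash
python3 -c "
from h import *
print(go(.433,-.140,.1,34.4),get_obs()['ee_pos'])"
```

```text
(array([ 0.1099, -0.1804, -0.0032]), np.float64(-37.4), array([-0.47,  0.54,  1.48, -0.  ,  1.13, -0.42])) [ 0.60738068 -0.25914303  0.09529125]
```

```bash
python3 - <<'E'
from h import *
for f,x0,y0 in(("c0",0,0),("t1",0,0)):
    p=cv2.imread(f"pics/{f}.png")[:,:,::-1]
    if f=="c0":
        p=cv2.resize(cv2.imread("pics/top0.png")[110:265,185:445,::-1],None,fx=3,fy=3)
    w=p[295:357,525:590].astype(int)
    g=(w[...,1]-w[...,0]>8).astype(np.uint8)*255
    g=cv2.morphologyEx(g,cv2.MORPH_CLOSE,np.ones((9,9)))
    c=max(cv2.findContours(g,0,1)[0],key=cv2.contourArea)
    q=np.array([ray("top",(a+525)/3+185,(b+295)/3+110,.02)[:2] for a,b in c[:,0]],np.float32)
    print(cv2.minAreaRect(q),cv2.contourArea(q)*1e6)
    pts=cv2.approxPolyDP(cv2.convexHull(c),5,True)[:,0]+[525,295];print(pts.tolist())
E
```

```text
((0.43294963240623474, -0.14170032739639282), (0.028724603354930878, 0.029521889984607697), 32.07099533081055) 749.499539435261
[[560, 308], [574, 328], [552, 341], [539, 320]]
((0.4331514239311218, -0.14163315296173096), (0.02894650213420391, 0.029497144743800163), 34.38816833496094) 759.6606848159215
[[562, 308], [574, 328], [551, 341], [539, 320]]
```

Emit:
carry_out:
  moves:
    - {"dx": 0.022, "dy": -0.036, "dz": -0.02, "yaw": -8, "fingers": 0}
    - {"dx": 0.045, "dy": -0.073, "dz": -0.02, "yaw": -16, "fingers": 0}
    - {"dx": 0.068, "dy": -0.11, "dz": -0.02, "yaw": -24, "fingers": 0}
    - {"dx": 0.09, "dy": -0.147, "dz": -0.02, "yaw": -32, "fingers": 0}
    - {"dx": 0.11, "dy": -0.18, "dz": -0.02, "yaw": -40, "fingers": 0}

```text
time: 10.25
ee_pos: [0.4334, -0.1398, 0.1177]
orientation: [0.444, 0.896, 0.0, -0.0]
force: [-0.4, 0.2, 0.8]
opening: 0.0852
gripper_force: 0.0
```

```bash
python3 - <<'E'
from h import *
p,d=camera("top")
for k,uv,z in(("red",(409,161),.034),("blue",(409,161),.018)):
    try:
        c,m=blob("top",p,k,uv,20);print(k,m,ray("top",*m,z),len(c))
    except Exception as e:print(k,e)
p,d=camera("side")
c,m=blob("side",p,"red",(426,252),20);print("side red",m,ray("side",*m,.032))
c,m=blob("side",p,"blue",(426,256),20);print("side blue",m)
cv2.imwrite("pics/s2.png",cv2.resize(p[200:300,260:480],None,fx=3.5,fy=3.5)[:,:,::-1])
E
```

```text
red (410.1313628899835, 160.5550082101806) [ 0.60939332 -0.25826714  0.034     ] 39
blue max() iterable argument is empty
side red (426.4492753623188, 249.88768115942025) [ 0.60799268 -0.25818162  0.032     ]
side blue (429.92982456140345, 260.0175438596491)
```

View pics/s2.png

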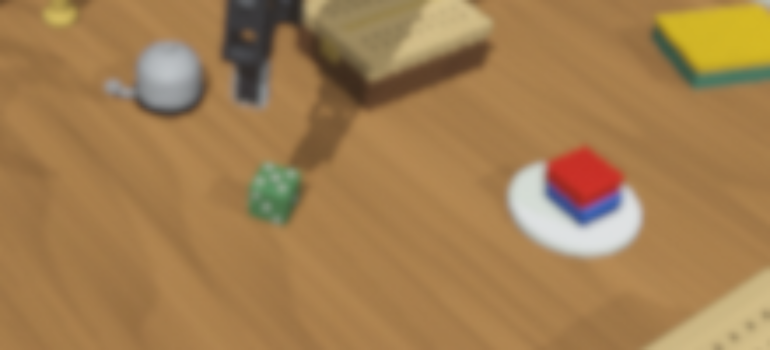

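The red tile sits squarely on the blue one (crop (585,180)). The die at (273,192) is undisturbed. Now pick up the die.

Emit:
carry_out:
  moves:
    - {"dx": 0, "dy": 0, "dz": 0.035, "yaw": 3, "fingers": 0}
    - {"dx": 0, "dy": 0, "dz": 0.075, "yaw": 3, "fingers": 0}
    - {"dx": 0, "dy": 0, "dz": 0.1, "yaw": 3, "fingers": 0}
    - {"dx": 0, "dy": 0, "dz": 0.113, "yaw": 3, "fingers": 0}
    - {"dx": 0, "dy": 0, "dz": 0.113, "yaw": 3, "fingers": 0}

```text
time: 10.85
ee_pos: [0.4349, -0.1408, 0.003]
orientation: [0.47, 0.883, -0.0, -0.002]
force: [-0.2, -0.3, -0.1]
opening: 0.0851
gripper_force: 0.0
```

Emit:
carry_out:
  moves:
    - {"dx": 0, "dy": 0, "dz": 0, "yaw": 0, "fingers": 0.5}
    - {"dx": 0, "dy": 0, "dz": 0, "yaw": 0, "fingers": 1}
    - {"dx": 0, "dy": 0, "dz": 0, "yaw": 0, "fingers": 1}
    - {"dx": 0, "dy": 0, "dz": 0, "yaw": 0, "fingers": 1}
    - {"dx": 0, "dy": 0, "dz": 0, "yaw": 0, "fingers": 1}

```text
time: 11.35
ee_pos: [0.4363, -0.1413, 0.0058]
orientation: [0.469, 0.883, 0.0, 0.001]
force: [-0.2, -0.2, 7.1]
opening: 0.0294
gripper_force: 40.1
```

Emit:
carry_out:
  moves:
    - {"dx": 0, "dy": 0, "dz": 0, "yaw": 0, "fingers": 1}
    - {"dx": 0, "dy": 0, "dz": 0, "yaw": 0, "fingers": 1}
    - {"dx": 0, "dy": 0, "dz": 0, "yaw": 0, "fingers": 1}

```text
time: 11.65
ee_pos: [0.4363, -0.1413, 0.0058]
orientation: [0.469, 0.883, 0.0, 0.001]
force: [0.0, 0.3, 6.6]
opening: 0.0295
gripper_force: 40.1
```

Emit:
carry_out:
  moves:
    - {"dx": 0, "dy": 0, "dz": -0.02, "yaw": 0, "fingers": 1}
    - {"dx": 0, "dy": 0, "dz": -0.05, "yaw": 0, "fingers": 1}
    - {"dx": 0, "dy": 0, "dz": -0.09, "yaw": 0, "fingers": 1}
    - {"dx": 0, "dy": 0, "dz": -0.13, "yaw": 0, "fingers": 1}
    - {"dx": 0, "dy": 0, "dz": -0.13, "yaw": 0, "fingers": 1}

```text
time: 12.15
ee_pos: [0.4392, -0.1425, 0.1399]
orientation: [0.469, 0.883, 0.0, 0.006]
force: [1.4, -1.1, 0.1]
opening: 0.0291
gripper_force: 39.6
```

```bash
python3 -c "
from h import *
print(go(.609,-.260,.13,-3),get_obs()['opening'],get_obs()['ee_pos'])"
```

```text
(array([-0.1923,  0.0749,  0.0123]), np.float64(37.0), array([-0.41,  0.24,  1.87,  0.  ,  1.02, -1.  ])) 0.029131363965337893 [ 0.43923295 -0.14250276  0.13991965]
```

Emit:
carry_out:
  moves:
    - {"dx": -0.036, "dy": 0.014, "dz": 0, "yaw": 7.4, "fingers": 1}
    - {"dx": -0.074, "dy": 0.029, "dz": 0, "yaw": 14.8, "fingers": 1}
    - {"dx": -0.112, "dy": 0.044, "dz": 0, "yaw": 22.2, "fingers": 1}
    - {"dx": -0.15, "dy": 0.059, "dz": 0, "yaw": 29.6, "fingers": 1}
    - {"dx": -0.183, "dy": 0.072, "dz": 0, "yaw": 37, "fingers": 1}

```text
time: 12.65
ee_pos: [0.5986, -0.2533, 0.1337]
orientation: [0.727, 0.686, -0.0, -0.0]
force: [0.5, 0.8, -0.1]
opening: 0.0294
gripper_force: 39.6
```

Emit:
carry_out:
  moves:
    - {"dx": 0, "dy": 0, "dz": 0, "yaw": 0, "fingers": 1}
    - {"dx": 0, "dy": 0, "dz": 0, "yaw": 0, "fingers": 1}

```text
time: 12.85
ee_pos: [0.597, -0.2523, 0.1331]
orientation: [0.725, 0.689, -0.0, -0.001]
force: [-0.1, -0.0, -0.6]
opening: 0.0295
gripper_force: 39.7
```

```bash
python3 -c "
from h import *
print(go(.609,-.260,.065,-3),get_obs()['opening'],get_obs()['ee_pos'])"
```

```text
(array([-0.0071,  0.0126,  0.0681]), np.float64(0.0), array([-0.47,  0.49,  1.47,  0.  ,  1.19, -0.41])) 0.029529505775936365 [ 0.59698415 -0.25230644  0.13312622]
```

Emit:
carry_out:
  moves:
    - {"dx": -0.007, "dy": 0.0125, "dz": 0.01, "yaw": 0, "fingers": 1}
    - {"dx": -0.007, "dy": 0.0125, "dz": 0.04, "yaw": 0, "fingers": 1}
    - {"dx": -0.007, "dy": 0.0125, "dz": 0.062, "yaw": 0, "fingers": 1}
    - {"dx": -0.007, "dy": 0.0125, "dz": 0.07, "yaw": 0, "fingers": 1}
    - {"dx": -0.007, "dy": 0.0125, "dz": 0.07, "yaw": 0, "fingers": 1}

```text
time: 13.35
ee_pos: [0.6081, -0.2591, 0.0629]
orientation: [0.725, 0.689, -0.001, -0.002]
force: [-0.4, 0.0, -0.2]
opening: 0.0293
gripper_force: 39.8
```

Emit:
carry_out:
  moves:
    - {"dx": 0, "dy": 0, "dz": 0, "yaw": 0, "fingers": 1}
    - {"dx": 0, "dy": 0, "dz": 0, "yaw": 0, "fingers": 1}

```text
time: 13.55
ee_pos: [0.6106, -0.2605, 0.0662]
orientation: [0.725, 0.689, 0.0, 0.001]
force: [-0.7, -0.2, -0.2]
opening: 0.0292
gripper_force: 39.8
```

```bash
python3 -c "
from h import *
print(go(.609,-.260,.045,-3),get_obs()['opening'],get_obs()['ee_pos'])"
```

```text
(array([ 0.0004, -0.0017,  0.0212]), np.float64(0.0), array([-0.47,  0.57,  1.51, -0.  ,  1.06, -0.41])) 0.02919181026059783 [ 0.61062491 -0.26046193  0.06622046]
```

Emit:
carry_out:
  moves:
    - {"dx": 0, "dy": -0.001, "dz": 0.01, "yaw": 0, "fingers": 1}
    - {"dx": 0, "dy": -0.001, "dz": 0.016, "yaw": 0, "fingers": 1}
    - {"dx": 0, "dy": -0.001, "dz": 0.021, "yaw": 0, "fingers": 1}
    - {"dx": 0, "dy": -0.001, "dz": 0.021, "yaw": 0, "fingers": 1}
    - {"dx": 0, "dy": -0.001, "dz": 0.021, "yaw": 0, "fingers": 1}

```text
time: 14.05
ee_pos: [0.6083, -0.2599, 0.0457]
orientation: [0.725, 0.688, -0.0, 0.0]
force: [-3.5, 1.3, 12.3]
opening: 0.0292
gripper_force: 41.6
```

Emit:
carry_out:
  moves:
    - {"dx": 0, "dy": 0, "dz": 0, "yaw": 0, "fingers": 1}

```text
time: 14.15
ee_pos: [0.6083, -0.2599, 0.0457]
orientation: [0.725, 0.688, -0.0, 0.0]
force: [-3.4, 1.4, 12.2]
opening: 0.029
gripper_force: 41.6
```

Contact made. Release and rise.

Emit:
carry_out:
  moves:
    - {"dx": 0, "dy": 0, "dz": -0.002, "yaw": 0, "fingers": 0.55}
    - {"dx": 0, "dy": 0, "dz": -0.002, "yaw": 0, "fingers": 0.4}
    - {"dx": 0, "dy": 0, "dz": -0.002, "yaw": 0, "fingers": 0.3}
    - {"dx": 0, "dy": 0, "dz": -0.03, "yaw": 0, "fingers": 0.3}
    - {"dx": 0, "dy": 0, "dz": -0.075, "yaw": 0, "fingers": 0.2}

```text
time: 14.65
ee_pos: [0.6059, -0.2586, 0.1151]
orientation: [0.725, 0.688, -0.002, -0.004]
force: [1.4, 0.2, 0.4]
opening: 0.0684
gripper_force: 0.0
```

```bash
python3 -c "
from h import *
print(go(.442,.006,.13,64),get_obs()['ee_pos'])"
```

```text
(array([ 0.2557, -0.1776, -0.0124]), np.float64(-67.0), array([-0.47,  0.52,  1.46,  0.  ,  1.17, -0.42])) [ 0.60586743 -0.25858994  0.11514855]
```

Emit:
carry_out:
  moves:
    - {"dx": 0.03, "dy": -0.021, "dz": -0.02, "yaw": -8, "fingers": 0}
    - {"dx": 0.068, "dy": -0.047, "dz": -0.03, "yaw": -16, "fingers": 0}
    - {"dx": 0.106, "dy": -0.074, "dz": -0.03, "yaw": -24, "fingers": 0}
    - {"dx": 0.144, "dy": -0.1, "dz": -0.03, "yaw": -32, "fingers": 0}
    - {"dx": 0.182, "dy": -0.126, "dz": -0.03, "yaw": -40, "fingers": 0}

```text
time: 15.15
ee_pos: [0.4911, -0.0704, 0.1486]
orientation: [0.444, 0.896, 0.0, -0.0]
force: [0.4, 0.3, -0.7]
opening: 0.0854
gripper_force: 0.0
```

```bash
python3 -c "
from h import *
print(go(.442,.006,.1,64),get_obs()['ee_pos'])
p,d=camera('side')
cv2.imwrite('pics/s3.png',cv2.resize(p[180:300,270:490],None,fx=3.5,fy=3.5)[:,:,::-1])"
```

```text
(array([0.0905, 0.0072, 0.0486]), np.float64(-26.7), array([-0.23,  0.28,  1.78,  0.  ,  1.08, -0.88])) [ 0.49114284 -0.07035137  0.14858115]
```

View pics/s3.png

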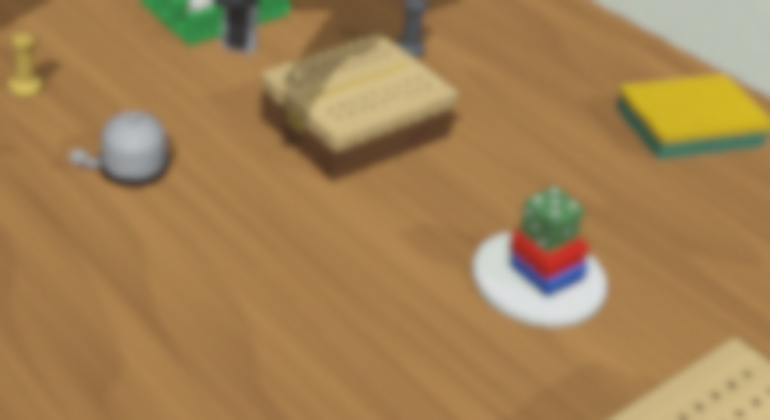

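The stack stands with the die at (552,215) centred on red. Next is the bell at (134,148), with its lever pointing left.

Emit:
carry_out:
  moves:
    - {"dx": 0.03, "dy": 0.002, "dz": 0, "yaw": -8, "fingers": 0}
    - {"dx": 0.065, "dy": 0.005, "dz": 0, "yaw": -16, "fingers": 0}
    - {"dx": 0.09, "dy": 0.007, "dz": 0.01, "yaw": -24, "fingers": 0}
    - {"dx": 0.0905, "dy": 0.007, "dz": 0.03, "yaw": -26.7, "fingers": 0}
    - {"dx": 0.0905, "dy": 0.007, "dz": 0.06, "yaw": -26.7, "fingers": 0}

```text
time: 15.7
ee_pos: [0.4447, 0.0054, 0.0894]
orientation: [0.226, 0.974, 0.0, 0.002]
force: [0.5, -0.6, -0.7]
opening: 0.0856
gripper_force: 0.0
```

Emit:
carry_out:
  moves:
    - {"dx": 0, "dy": 0, "dz": 0, "yaw": 0, "fingers": 0}
    - {"dx": 0, "dy": 0, "dz": 0, "yaw": 0, "fingers": 0}

```text
time: 15.9
ee_pos: [0.4431, 0.0047, 0.0885]
orientation: [0.228, 0.974, -0.0, -0.001]
force: [0.3, -0.1, 1.0]
opening: 0.0855
gripper_force: 0.0
```

```bash
python3 -c "
from h import *
print(go(.442,.006,.008,64),get_obs()['ee_pos'])"
```

```text
(array([0.0014, 0.0007, 0.0805]), np.float64(-0.3), array([-0.08,  0.3 ,  1.96, -0.  ,  0.88, -1.2 ])) [0.4431236  0.00473389 0.08852988]
```

Emit:
carry_out:
  moves:
    - {"dx": 0.001, "dy": 0.001, "dz": 0.03, "yaw": 0, "fingers": 0}
    - {"dx": 0.001, "dy": 0.001, "dz": 0.06, "yaw": 0, "fingers": 0}
    - {"dx": 0.001, "dy": 0.001, "dz": 0.08, "yaw": 0, "fingers": 0}
    - {"dx": 0.001, "dy": 0.001, "dz": 0.08, "yaw": 0, "fingers": 0.2}
    - {"dx": 0.001, "dy": 0.001, "dz": 0.08, "yaw": 0, "fingers": 0.3}

```text
time: 16.4
ee_pos: [0.444, 0.0058, 0.0096]
orientation: [0.228, 0.974, 0.0, 0.0]
force: [-0.7, -0.5, -0.0]
opening: 0.0602
gripper_force: 0.0
```

Emit:
carry_out:
  moves:
    - {"dx": 0, "dy": 0, "dz": 0, "yaw": 0, "fingers": 1}
    - {"dx": 0, "dy": 0, "dz": 0, "yaw": 0, "fingers": 1}
    - {"dx": 0, "dy": 0, "dz": 0, "yaw": 0, "fingers": 1}
    - {"dx": 0, "dy": 0, "dz": 0, "yaw": 0, "fingers": 1}

```text
time: 16.8
ee_pos: [0.4447, 0.0059, 0.0106]
orientation: [0.227, 0.974, 0.0, 0.002]
force: [-0.3, 0.5, 7.0]
opening: 0.0482
gripper_force: 41.4
```

Emit:
carry_out:
  moves:
    - {"dx": 0, "dy": 0, "dz": -0.015, "yaw": 0, "fingers": 1}
    - {"dx": 0, "dy": 0, "dz": -0.04, "yaw": 0, "fingers": 1}
    - {"dx": 0, "dy": 0, "dz": -0.075, "yaw": 0, "fingers": 1}
    - {"dx": 0, "dy": 0, "dz": -0.11, "yaw": 0, "fingers": 1}
    - {"dx": 0, "dy": 0, "dz": -0.12, "yaw": 0, "fingers": 1}

```text
time: 17.3
ee_pos: [0.4455, 0.006, 0.1329]
orientation: [0.227, 0.974, 0.001, 0.004]
force: [0.3, -0.2, -1.1]
opening: 0.0482
gripper_force: 42.1
```

```bash
python3 -c "
from h import *
print(go(.613,-.155,.13,64),get_obs()['opening'],get_obs()['ee_pos'])"
```

```text
(array([-0.2214, -0.0702,  0.0043]), np.float64(-0.3), array([-0.08,  0.23,  1.91, -0.  ,  0.99, -1.19])) 0.04823659686306351 [0.44553109 0.00596805 0.13287476]
```

Emit:
carry_out:
  moves:
    - {"dx": -0.045, "dy": -0.014, "dz": 0, "yaw": 0, "fingers": 1}
    - {"dx": -0.09, "dy": -0.028, "dz": 0, "yaw": 0, "fingers": 1}
    - {"dx": -0.135, "dy": -0.043, "dz": 0, "yaw": 0, "fingers": 1}
    - {"dx": -0.18, "dy": -0.057, "dz": 0, "yaw": 0, "fingers": 1}
    - {"dx": -0.218, "dy": -0.069, "dz": 0, "yaw": 0, "fingers": 1}

```text
time: 17.8
ee_pos: [0.6093, -0.1541, 0.1285]
orientation: [0.228, 0.974, -0.0, 0.0]
force: [-0.2, -0.2, -1.2]
opening: 0.0479
gripper_force: 42.1
```

Emit:
carry_out:
  moves:
    - {"dx": -0.002, "dy": -0.001, "dz": 0.03, "yaw": 0, "fingers": 1}
    - {"dx": -0.002, "dy": -0.001, "dz": 0.06, "yaw": 0, "fingers": 1}
    - {"dx": -0.002, "dy": -0.001, "dz": 0.09, "yaw": 0, "fingers": 1}
    - {"dx": -0.002, "dy": -0.001, "dz": 0.09, "yaw": 0, "fingers": 1}
    - {"dx": -0.002, "dy": -0.001, "dz": 0.09, "yaw": 0, "fingers": 1}

```text
time: 18.3
ee_pos: [0.6085, -0.1538, 0.0383]
orientation: [0.227, 0.974, 0.0, -0.001]
force: [0.4, 0.3, -1.4]
opening: 0.0485
gripper_force: 42.1
```

```bash
python3 -c "
from h import *
print(go(.613,-.155,.011,64),get_obs()['opening'],get_obs()['ee_pos'])"
```

```text
(array([-0.0046,  0.0009,  0.0272]), np.float64(-0.3), array([-0.31,  0.57,  1.61, -0.  ,  0.96, -1.43])) 0.04852741861678125 [ 0.60850719 -0.1537982   0.03825608]
```

Emit:
carry_out:
  moves:
    - {"dx": -0.0045, "dy": 0.001, "dz": 0.012, "yaw": 0, "fingers": 1}
    - {"dx": -0.0045, "dy": 0.001, "dz": 0.022, "yaw": 0, "fingers": 1}
    - {"dx": -0.0045, "dy": 0.001, "dz": 0.027, "yaw": 0, "fingers": 1}
    - {"dx": -0.0045, "dy": 0.001, "dz": 0.027, "yaw": 0, "fingers": 1}
    - {"dx": -0.0045, "dy": 0.001, "dz": 0.027, "yaw": 0, "fingers": 1}

```text
time: 18.8
ee_pos: [0.6137, -0.1551, 0.0119]
orientation: [0.227, 0.974, 0.0, -0.0]
force: [-0.3, 0.4, -0.4]
opening: 0.0486
gripper_force: 42.1
```

Emit:
carry_out:
  moves:
    - {"dx": 0, "dy": 0, "dz": 0, "yaw": 0, "fingers": 0.35}
    - {"dx": 0, "dy": 0, "dz": 0, "yaw": 0, "fingers": 0.28}
    - {"dx": 0, "dy": 0, "dz": 0, "yaw": 0, "fingers": 0.28}
    - {"dx": 0, "dy": 0, "dz": -0.01, "yaw": 0, "fingers": 0.28}
    - {"dx": 0, "dy": 0, "dz": -0.05, "yaw": 0, "fingers": 0.28}

```text
time: 19.3
ee_pos: [0.6103, -0.1541, 0.0588]
orientation: [0.227, 0.974, 0.0, -0.005]
force: [-0.8, -0.2, 0.5]
opening: 0.0615
gripper_force: 0.0
```

Emit:
carry_out:
  moves:
    - {"dx": 0, "dy": 0, "dz": -0.04, "yaw": 0, "fingers": 0.2}
    - {"dx": 0, "dy": 0, "dz": -0.08, "yaw": 0, "fingers": 0}

```text
time: 19.5
ee_pos: [0.6135, -0.1551, 0.1438]
orientation: [0.227, 0.974, -0.0, 0.0]
force: [0.5, 0.7, 0.4]
opening: 0.0808
gripper_force: 0.0
```

```bash
python3 -c "
from h import *
print(go(.4225,.141,.12,90),get_obs()['ee_pos'])"
```

```text
(array([0.3024, 0.1809, 0.0238]), np.float64(-26.3), array([-0.31,  0.46,  1.5 , -0.  ,  1.19, -1.43])) [ 0.6135193  -0.15505943  0.14383504]
```

Emit:
carry_out:
  moves:
    - {"dx": 0.035, "dy": 0.021, "dz": 0, "yaw": 0, "fingers": 0}
    - {"dx": 0.075, "dy": 0.045, "dz": 0, "yaw": 0, "fingers": 0}
    - {"dx": 0.115, "dy": 0.069, "dz": 0, "yaw": 0, "fingers": 0}
    - {"dx": 0.155, "dy": 0.093, "dz": 0, "yaw": 0, "fingers": 0}
    - {"dx": 0.195, "dy": 0.117, "dz": 0, "yaw": 0, "fingers": 0}

```text
time: 20.0
ee_pos: [0.4897, 0.0373, 0.1428]
orientation: [0.228, 0.974, 0.0, 0.001]
force: [-0.7, 0.8, -0.8]
opening: 0.0857
gripper_force: 0.0
```

Emit:
carry_out:
  moves:
    - {"dx": 0.035, "dy": 0.021, "dz": 0, "yaw": 0, "fingers": 0}
    - {"dx": 0.075, "dy": 0.044, "dz": 0, "yaw": 0, "fingers": 0}
    - {"dx": 0.106, "dy": 0.063, "dz": 0.01, "yaw": 0, "fingers": 0}
    - {"dx": 0.106, "dy": 0.063, "dz": 0.02, "yaw": 0, "fingers": 0}
    - {"dx": 0.106, "dy": 0.063, "dz": 0.02, "yaw": 0, "fingers": 0}

```text
time: 20.5
ee_pos: [0.4225, 0.1399, 0.1216]
orientation: [0.226, 0.974, -0.0, -0.0]
force: [-0.7, -0.6, 0.1]
opening: 0.0851
gripper_force: 0.0
```

```bash
python3 - <<'E'
from h import *
print(go(.4225,.141,.013,64),get_obs()['ee_pos'])
p,d=camera("top");cv2.imwrite("pics/t2.png",cv2.resize(p[110:265,185:445],None,fx=3,fy=3)[:,:,::-1])
p,d=camera("side");c,m=blob("side",p,"brass",(277,198),16);print(m,ray("side",*m,.027))
E
```

```text
(array([0.0004, 0.0011, 0.1086]), np.float64(-0.1), array([ 0.23,  0.25,  1.92, -0.  ,  0.97, -0.89])) [0.42252948 0.13992261 0.12158231]
(276.4778156996587, 198.5244596131968) [0.42007603 0.14107134 0.027     ]
```

View pics/t2.png

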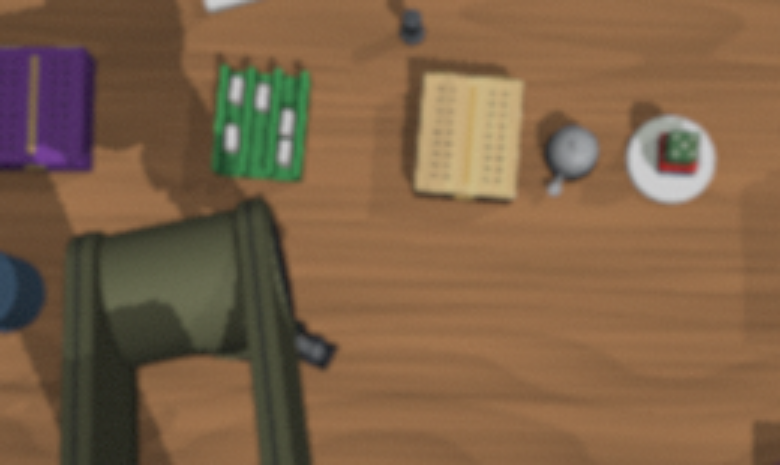

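The bell is between the box and the coaster at crop (572,153), and the stack is on the coaster (678,150). Steel peg and mug haven't moved. Now the brass peg.

Emit:
carry_out:
  moves:
    - {"dx": 0.001, "dy": 0.001, "dz": 0.03, "yaw": 0, "fingers": 0}
    - {"dx": 0.001, "dy": 0.001, "dz": 0.065, "yaw": 0, "fingers": 0}
    - {"dx": 0.001, "dy": 0.001, "dz": 0.095, "yaw": 0, "fingers": 0}
    - {"dx": 0.001, "dy": 0.001, "dz": 0.108, "yaw": 0, "fingers": 0}
    - {"dx": 0.001, "dy": 0.001, "dz": 0.108, "yaw": 0, "fingers": 0}

```text
time: 21.1
ee_pos: [0.4232, 0.1395, 0.0124]
orientation: [0.228, 0.974, -0.001, -0.001]
force: [-0.9, 0.3, 0.2]
opening: 0.0854
gripper_force: 0.0
```

Emit:
carry_out:
  moves:
    - {"dx": 0, "dy": 0, "dz": 0, "yaw": 0, "fingers": 0.5}
    - {"dx": 0, "dy": 0, "dz": 0, "yaw": 0, "fingers": 0.6}
    - {"dx": 0, "dy": 0, "dz": 0, "yaw": 0, "fingers": 1}
    - {"dx": 0, "dy": 0, "dz": 0, "yaw": 0, "fingers": 1}
    - {"dx": 0, "dy": 0, "dz": 0, "yaw": 0, "fingers": 1}

```text
time: 21.6
ee_pos: [0.4239, 0.1412, 0.0145]
orientation: [0.227, 0.974, 0.001, 0.001]
force: [0.5, 1.2, 2.3]
opening: 0.0175
gripper_force: 38.8
```

Emit:
carry_out:
  moves:
    - {"dx": 0, "dy": 0, "dz": 0, "yaw": 0, "fingers": 1}
    - {"dx": 0, "dy": 0, "dz": 0, "yaw": 0, "fingers": 1}
    - {"dx": 0, "dy": 0, "dz": 0, "yaw": 0, "fingers": 1}

```text
time: 21.9
ee_pos: [0.424, 0.1413, 0.0144]
orientation: [0.227, 0.974, 0.0, 0.001]
force: [1.3, 1.9, 6.3]
opening: 0.0176
gripper_force: 38.8
```

Emit:
carry_out:
  moves:
    - {"dx": 0, "dy": 0, "dz": -0.015, "yaw": 0, "fingers": 1}
    - {"dx": 0, "dy": 0, "dz": -0.04, "yaw": 0, "fingers": 1}
    - {"dx": 0, "dy": 0, "dz": -0.075, "yaw": 0, "fingers": 1}
    - {"dx": 0, "dy": 0, "dz": -0.11, "yaw": 0, "fingers": 1}
    - {"dx": 0, "dy": 0, "dz": -0.12, "yaw": 0, "fingers": 1}

```text
time: 22.4
ee_pos: [0.4247, 0.1413, 0.1367]
orientation: [0.227, 0.974, 0.001, 0.002]
force: [1.4, 0.4, -1.2]
opening: 0.0177
gripper_force: 39.0
```

```bash
python3 - <<'E'
from h import *
print(go(.625,.056,.13,64),get_obs()['ee_pos'])
p,d=camera("side");cv2.imwrite("pics/s4.png",cv2.resize(p[90:210,200:350],None,fx=5,fy=5)[:,:,::-1])
E
```

```text
(array([-0.2173,  0.0122,  0.0076]), np.float64(-0.3), array([ 0.23,  0.23,  1.9 , -0.  ,  1.01, -0.89])) [0.42471412 0.14128301 0.13666108]
```

View pics/s4.png

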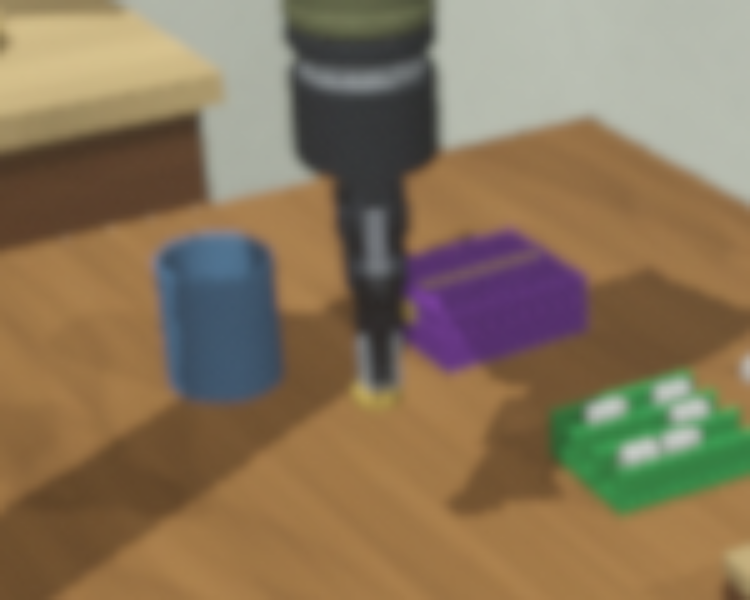

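The peg is held upright, with its foot level just under the fingertips at crop (375,395). Carry it over.

Emit:
carry_out:
  moves:
    - {"dx": -0.045, "dy": 0.0025, "dz": 0, "yaw": 0, "fingers": 1}
    - {"dx": -0.09, "dy": 0.005, "dz": 0, "yaw": 0, "fingers": 1}
    - {"dx": -0.135, "dy": 0.0075, "dz": 0, "yaw": 0, "fingers": 1}
    - {"dx": -0.18, "dy": 0.01, "dz": 0, "yaw": 0, "fingers": 1}
    - {"dx": -0.217, "dy": 0.012, "dz": 0, "yaw": 0, "fingers": 1}

```text
time: 22.95
ee_pos: [0.624, 0.0543, 0.1313]
orientation: [0.228, 0.974, -0.0, -0.001]
force: [-0.3, 0.4, -0.4]
opening: 0.0174
gripper_force: 39.0
```

Emit:
carry_out:
  moves:
    - {"dx": 0, "dy": 0, "dz": 0.03, "yaw": 0, "fingers": 1}
    - {"dx": 0, "dy": 0, "dz": 0.06, "yaw": 0, "fingers": 1}
    - {"dx": 0, "dy": 0, "dz": 0.09, "yaw": 0, "fingers": 1}
    - {"dx": 0, "dy": 0, "dz": 0.09, "yaw": 0, "fingers": 1}
    - {"dx": 0, "dy": 0, "dz": 0.09, "yaw": 0, "fingers": 1}

```text
time: 23.45
ee_pos: [0.6214, 0.0555, 0.042]
orientation: [0.227, 0.974, -0.001, -0.002]
force: [0.9, 0.1, -0.1]
opening: 0.0179
gripper_force: 39.1
```

```bash
python3 -c "
from h import *
print(go(.625,.056,.0145,64),get_obs()['opening'],get_obs()['ee_pos'])"
```

```text
(array([-0.0031,  0.0021,  0.0275]), np.float64(-0.3), array([ 0.02,  0.56,  1.62, -0.  ,  0.97, -1.09])) 0.01788243822376786 [0.62140924 0.05550112 0.04197788]
```

Emit:
carry_out:
  moves:
    - {"dx": -0.003, "dy": 0.001, "dz": 0.012, "yaw": 0, "fingers": 1}
    - {"dx": -0.003, "dy": 0.001, "dz": 0.02, "yaw": 0, "fingers": 1}
    - {"dx": -0.003, "dy": 0.001, "dz": 0.0265, "yaw": 0, "fingers": 1}
    - {"dx": -0.003, "dy": 0.001, "dz": 0.0275, "yaw": 0, "fingers": 1}
    - {"dx": -0.003, "dy": 0.001, "dz": 0.0275, "yaw": 0, "fingers": 1}

```text
time: 23.95
ee_pos: [0.626, 0.0552, 0.0163]
orientation: [0.227, 0.974, -0.0, -0.0]
force: [-0.2, 0.7, -1.3]
opening: 0.0174
gripper_force: 39.1
```

Emit:
carry_out:
  moves:
    - {"dx": 0, "dy": 0, "dz": 0.001, "yaw": 0, "fingers": 1}
    - {"dx": 0, "dy": 0, "dz": 0.001, "yaw": 0, "fingers": 1}

```text
time: 24.15
ee_pos: [0.6263, 0.0551, 0.0156]
orientation: [0.227, 0.974, 0.0, 0.0]
force: [0.0, 0.6, -0.1]
opening: 0.0174
gripper_force: 39.1
```

Lower another 1-2 mm to contact, then release slowly.

Emit:
carry_out:
  moves:
    - {"dx": 0, "dy": 0, "dz": 0.0015, "yaw": 0, "fingers": 1}
    - {"dx": 0, "dy": 0, "dz": 0.002, "yaw": 0, "fingers": 1}
    - {"dx": 0, "dy": 0, "dz": 0.002, "yaw": 0, "fingers": 1}

```text
time: 24.45
ee_pos: [0.6268, 0.0552, 0.0144]
orientation: [0.227, 0.974, 0.0, 0.001]
force: [-0.6, 0.1, 4.3]
opening: 0.0176
gripper_force: 38.9
```

Emit:
carry_out:
  moves:
    - {"dx": 0, "dy": 0, "dz": 0, "yaw": 0, "fingers": 0.7}
    - {"dx": 0, "dy": 0, "dz": 0, "yaw": 0, "fingers": 0.6}
    - {"dx": 0, "dy": 0, "dz": 0, "yaw": 0, "fingers": 0.5}
    - {"dx": 0, "dy": 0, "dz": 0, "yaw": 0, "fingers": 0.45}
    - {"dx": 0, "dy": 0, "dz": -0.005, "yaw": 0, "fingers": 0.45}

```text
time: 24.95
ee_pos: [0.6254, 0.0551, 0.0176]
orientation: [0.227, 0.974, -0.0, -0.001]
force: [-0.6, 0.4, 0.1]
opening: 0.047
gripper_force: 0.0
```

Emit:
carry_out:
  moves:
    - {"dx": 0, "dy": 0, "dz": -0.03, "yaw": 0, "fingers": 0.45}
    - {"dx": 0, "dy": 0, "dz": -0.07, "yaw": 0, "fingers": 0.4}
    - {"dx": 0, "dy": 0, "dz": -0.12, "yaw": 0, "fingers": 0.3}
    - {"dx": 0.04, "dy": 0, "dz": -0.14, "yaw": 0, "fingers": 0.3}
    - {"dx": 0.08, "dy": 0, "dz": -0.14, "yaw": 0, "fingers": 0.3}

```text
time: 25.45
ee_pos: [0.5578, 0.0908, 0.1629]
orientation: [0.228, 0.974, 0.002, 0.005]
force: [-0.1, 0.3, -0.4]
opening: 0.0596
gripper_force: 0.0
```

Emit:
carry_out:
  moves:
    - {"dx": 0.04, "dy": 0, "dz": 0, "yaw": 0, "fingers": 0.3}
    - {"dx": 0.08, "dy": 0, "dz": 0, "yaw": 0, "fingers": 0.3}
    - {"dx": 0.12, "dy": 0, "dz": 0, "yaw": 0, "fingers": 0.3}
    - {"dx": 0.12, "dy": 0, "dz": 0, "yaw": 0, "fingers": 0.3}
    - {"dx": 0.12, "dy": 0, "dz": 0, "yaw": 0, "fingers": 0.3}

```text
time: 25.95
ee_pos: [0.4464, 0.144, 0.1589]
orientation: [0.227, 0.974, 0.0, 0.001]
force: [1.5, 0.7, -0.7]
opening: 0.0596
gripper_force: 0.0
```

```bash
python3 - <<'E'
from h import *
p,d=camera("top");a=p[110:265,185:445].copy()
b=camera("side")[0];s=b[130:290,240:470]
cv2.imwrite("pics/f.png",np.vstack([cv2.resize(a,(780,300)) if 0 else cv2.resize(a,(500,298)),cv2.resize(s,(500,300))])[:,:,::-1])
for k,uv,z in(("brass",(309,151),.045),("coaster",(408,163),.004),("red",(411,162),.034),("die",(411,159),.055)):
    c,m=blob("top",p,k,uv,16);print(k,m,ray("top",*m,z)[:2])
c,m=blob("side",b,"die",(427,240),20);print("die side",m,ray("side",*m,.055)[:2])
c,m=blob("side",b,"red",(427,252),20);print("red side",m,ray("side",*m,.032)[:2])
E
```

```text
brass (306.7020202020202, 153.96212121212122) [0.62051806 0.0545591 ]
coaster (408.55058572949946, 162.90521831735887) [ 0.60829233 -0.2603012 ]
red (410.66666666666663, 165.21212121212122) [ 0.59514828 -0.25989834]
die (411.35897435897436, 158.8948717948718) [ 0.60999017 -0.25705483]
die side (427.2032520325203, 241.6371951219512) [ 0.60872008 -0.25454931]
red side (426.685606060606, 252.48484848484847) [ 0.60132855 -0.26494389]
```

View pics/f.png

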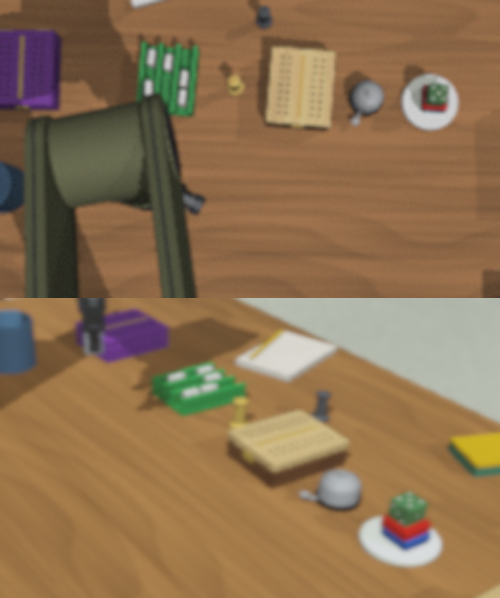

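The final view shows the stack on the coaster (crop (435,97) top, (405,525) side). The bell is midway between box and coaster, and the brass peg stands upright between rack and box at (235,84). The steel peg and mug are where they started. Handing in.

```bash
python3 -c "
from bench import *
print(finish_job())"
```

```text
the job is handed in; nothing more can be done
None
```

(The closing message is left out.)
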